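Fit the gas filter and set the wheel valve two turns open

TASK

Put the gas panel into service: push its raised filter cartridge down until the cap sits flush on the housing, then turn the cartridge clockwise to its stop to lock it. Next close the wheel valve clockwise to its stop, then back it off exactly two full turns. The valve springs shut if let go, so finish while still gripping the upright handle on the wheel's rim, with the wheel at two turns open, and do not disturb the glassware and other things standing or lying around.

Things in the scene. Friction and masses are not known exactly. Their poses are not given: they have to be found in the camera images.
- panel: Gas panel fixed to the bench: grey base plate 130 (its x) by 360 (its y) by 12 mm; origin under the plate's centre on the bench, z up. On it, along its y axis: the filter housing at y = +90 mm, a small round gauge in the middle (top 65 mm high) and the wheel valve at y = -90 mm, joined by copper pipe. It stands anywhere within about 20 cm and is turned by up to 0.5 rad.
- filter_grip (a point): Point in the bar grip of the filter cartridge, 34 mm above the underside of its cap, 11 mm under the bar's top: 123 mm above the bench when fully raised, 98 mm when home. The cap is a grey disc, 66 mm across, 9 mm thick; the upright bar on it is 50 mm long (this point's x), 14 mm thick (its y: grip across this) and 36 mm high.
- filter_seat (a point): Fixed point: centre of the top face of the aluminium filter housing (66 mm across), 64 mm above the bench, where the cap's underside sits when home.
- filter_slide (a joint): How far the cartridge has been pushed straight down, m: 0 fully raised, 0.025 home with the cap flush on the housing (stop). Friction about 5 N holds it where it is left.
- filter_turn (a joint): How far the cartridge cap has been turned clockwise seen from above, rad: 0 unlocked (the bar lies along the panel's x), 1.05 locked (stop). Friction 0.08 N m; it stays where it is left.
- valve_axis (a point): Fixed point on the upright axis of the valve wheel, 92 mm above the bench, level with the top of the rim. The steel wheel measures 102 mm over its rim and has four spokes; nothing of the hub stands higher than the rim.
- valve_wheel (a joint): Turn of the wheel, rad: 0 closed at the stop, growing counter-clockwise from above as it opens (6.283 a turn, upper stop 18). At value q the handle stands at angle q counter-clockwise from the panel's x axis: closed and at whole turns it is on the +x side, over a small steel tab. Friction 0.10 N m; a closing spring of 0.011 N m/rad: let go, it stays put below 1.4 turns, above that it runs back.
- handle: Black plastic handle on the wheel's rim, an upright round peg 20 mm across and 50 mm high that spins freely on its own pin, so a gripper can hold it and go round without turning. It stands 45 mm from the wheel's axis. Origin at the centre of its foot, 94 mm above the bench, its top at 144 mm.
- handle_mid (a point): Point on the handle's axis, 28 mm above its foot, where to grip it (122 mm above the bench).
- flask_a: Clear glass conical flask, 76 mm across its foot, 115 mm high. Bystander; origin under its centre.
- flask_b: Amber glass conical flask, 65 mm across its foot, 98 mm high. Bystander; origin under its centre.
- beaker: Clear glass beaker, 66 mm across, 85 mm high. Bystander; origin under its centre.
- reagent: Amber bottle, 68 mm across, 150 mm high. Bystander; origin under its centre.
- salt_jar: White jar, 44 mm across, 70 mm high. Bystander; origin under its centre.
- spare_filter: Spare filter cartridge standing loose on the bench beside the panel, 66 mm across, 95 mm high. Bystander, not to be used; origin under its centre.
- spanner: Steel spanner lying on the bench, 150 mm long. Bystander; origin under its centre.

How it is judged:
By the outcome, as a careful person would: the job done as asked, in the order asked, and still so for the second after the job is handed in, while the arm keeps its last pose, push and grip.
It also fails if it takes over 70 s, if anything falls off the work surface, if the arm or the gripper's body presses on something with over 40 N, if the wrist force passes 120 N, or if a joint passes its speed limit or range.

ROBOT

A 6-joint arm with a two-finger parallel gripper is mounted at the origin on the work surface. World frame = base frame: x ahead of the robot, y to its left, z up, the work surface at z = 0. Lengths are in m, angles in degrees, forces in N, time in s.
With the tool pointing down it reaches from about 0.25 to 0.725 m from the base axis. Payload 9.7 kg.
Tool frame: the origin (TCP) lies midway between the tips of the shut fingers; the grasp point (between the pads) lies bot.hold_point_z behind it (bot.hold_point_z is the distance from the TCP to the grasp point, in m); z points along the fingers, y is the line along which they close (so a half turn about z gives the same grasp; the last joint's range is limited). The gripper opens to 85 mm and grips with 20 to 120 N. Pads are 22 mm wide; open, the fingers measure 114 mm over their backs; the gripper's body (76 mm by 85 mm) begins 54 mm behind the grasp point. The pads swing forward as they close: fully open they stand 13 mm farther back than shut.
Start: joints at [66.463, 4.979, 10.078, 95.1, 0, 90], TCP at [0.22, 0.504, 0.231] pointing down, gripper open.
Joint ranges: [-179.16, 179.16], [-48.56, 103.87], [-65.8, 70.77], [-126.05, 130.52], [-82.76, 87.17], [-180, 180]. Speed limits (degrees/s): [127.2, 127.2, 147.25, 180, 180, 180].

INTERFACE

Orientations are given as [roll, pitch, yaw] about the fixed x, y, z axes, in that order (R = Rz(yaw) Ry(pitch) Rx(roll)).
In Python, from workcell import bot, camera, camera_model, ticket gives the robot as it stands.
- The arm moves only by the tool send_rows, never from a script. Its argument "targets" is text: rows parted by semicolons, each of 5 numbers parted by spaces: the shift along the tool's x, y, z in mm, then the turn about the tool's z in degrees, then the closure in counts, from 0 (fully open) to 255 (shut). A call has 1 to 20 rows; each row is the pose to reach, as a shift and turn from the pose commanded when the call began, along the tool's axes at that moment; what a row does not reach only later rows make up. A row lasts 1/8 s, in which the tool goes at most 62.5 mm and 10.7 degrees, less where a joint would pass 70% of its speed; a pose out of reach is approached as far as the arm can. A call with a gripper value outside its range is refused whole. The fingers move at their own pace and stop on an object; "newtons" is the grip in N (left out, the last holds). Time passes only in rows, so rows that repeat a pose let the fingers close. It gives the time, the measured TCP pose, the force, the opening and the grip force at its end, in the units of the state.
- bot.get_obs(): the state, without advancing time (a new reading comes with each control period).
- camera(name): name is "side" or "top"; returns the picture (400x640x3 uint8, blue, green, red); there is no depth.
- camera_model(name): a dict with "K" (3x3 intrinsics, pixels), "dist_coeffs" ([k1, k2, p1, p2, k3] as OpenCV has them; the pictures are not rectified), "pose" (4x4, takes a point from camera to world coordinates). Camera axes: x right, y down, z forward; pixel columns grow to the right and rows downward; lengths in m; the calibration is good to about 2 mm. A picture is of the moment at which its call begins. camera_model takes no time and is no camera call.
- ticket.job_done(): hands the job in; it is judged then, once.
The state is a dict: "time": time; "q": joint angles; "qd": joint speeds; "joint_efforts": joint torques, N m; "ee_pos": TCP position; "tcp_rot": TCP orientation; "wrist_force": force on the tool from outside, world axes, zero at the start; "torque": the same for the moment, N m; "opening": finger opening in m; "grasp_force": force on a finger pad.
Only numpy, scipy, OpenCV 4.12 (cv2) and the standard library are available. Lean on these libraries where they do the work, as an engineer would, in place of code of your own. Each camera call takes 0.05 s, during which the arm holds its last target. There are 200 camera calls.

## Working session

There is one attempt and no reset: what is moved stays moved. The work goes in short steps, Python scripts to look and compute and a tool call to move; the robot and the scene stay as the last step left them, time stands still between calls to the robot, and variables do not carry over. Pictures are saved under pics/ and viewed, at most 10 in all, crops included, and the job is handed in when it is done.

Besides the shell and the picture viewer there is one more tool, called after "Request:" as a command line: name --argument value ..., lists and objects as JSON in quotes. send_rows: Moves the arm, as the interface text tells. Its arguments: {"type":"object","properties":{"targets":{"type":"string"},"newtons":{"type":"number"}},"required":["targets"]}

```bash
mkdir -p pics; ls; python3 - <<'E'
from workcell import bot,camera,camera_model
import cv2
for n in("top","side"):
    cv2.imwrite(f"pics/{n}0.png",camera(n))
    m=camera_model(n);print(n,m)
print(bot.hold_point_z,bot.get_obs())
E
```

```text
pics
top {'K': array([[462.21347979,   0.        , 327.94316435],
       [  0.        , 462.21347979, 203.52466159],
       [  0.        ,   0.        ,   1.        ]]), 'dist_coeffs': array([-0.1109225,  0.       ,  0.       ,  0.       ,  0.       ]), 'pose': array([[ 0.01544945, -0.99068214,  0.1353152 ,  0.4400049 ],
       [-0.9998693 , -0.01466242,  0.00681106,  0.03475262],
       [-0.00476355, -0.13540274, -0.99077919,  1.37138138],
       [ 0.        ,  0.        ,  0.        ,  1.        ]])}
side {'K': array([[389.64100815,   0.        , 324.03819772],
       [  0.        , 389.64100815, 202.61683596],
       [  0.        ,   0.        ,   1.        ]]), 'dist_coeffs': array([0.02412805, 0.        , 0.        , 0.        , 0.        ]), 'pose': array([[-0.97301164, -0.1060132 ,  0.20496233,  0.42174915],
       [-0.23045092,  0.49208913, -0.83948833,  0.84675583],
       [-0.01186289, -0.86406567, -0.50323929,  0.60771901],
       [ 0.        ,  0.        ,  0.        ,  1.        ]])}
0.0187 {'time': 0.1, 'q': array([6.64629321e+01, 5.00849199e+00, 1.00408212e+01, 9.51000453e+01,
       7.94560031e-05, 8.99987934e+01]), 'qd': array([ 0.01421868,  0.00024133,  0.08517224,  0.03600364,  0.05037516,
       -0.14400231]), 'joint_efforts': array([ 7.56826539e-04, -5.21564376e+01,  4.65651798e+01,  1.60809082e-02,
        6.71413636e-05, -1.31904523e-05]), 'ee_pos': array([0.21955898, 0.50406003, 0.23066512]), 'tcp_rot': array([-1.79932284e+02, -8.08819708e-05,  1.56464139e+02]), 'wrist_force': array([-0.47890156,  0.74112028,  0.27929751]), 'torque': array([-0.00567235,  0.09034052, -0.03493595]), 'grasp_force': 0.0, 'opening': 0.08525977153226764}
```

View pics/top0.png

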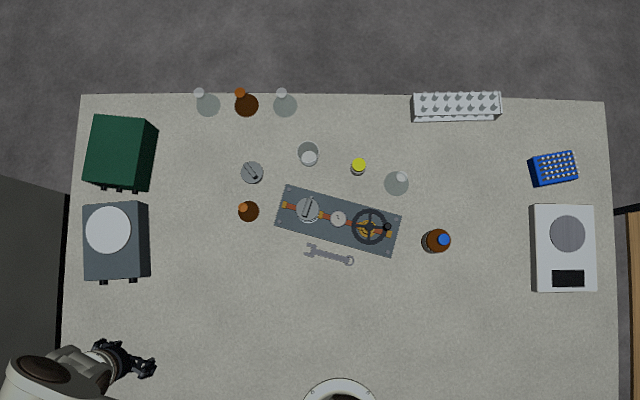

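View pics/side0.png

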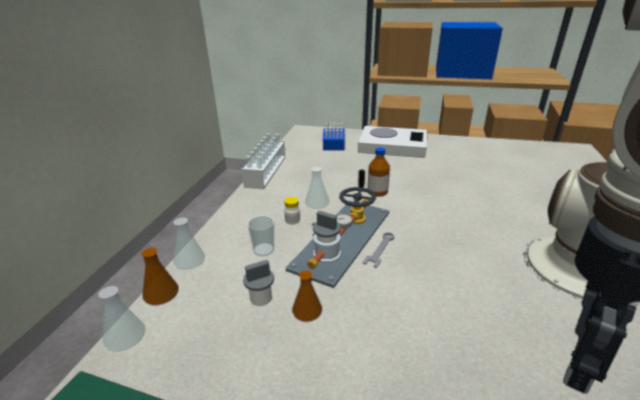

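The top view shows the panel at about (338,220), with the filter at (308,210), the wheel at (371,227), and the handle near (387,227). I'll enlarge both views.

```bash
python3 - <<'E'
import cv2
a=cv2.imread("pics/top0.png")[170:270,265:415]
cv2.imwrite("pics/topc.png",cv2.resize(a,None,fx=5,fy=5,interpolation=cv2.INTER_CUBIC))
a=cv2.imread("pics/side0.png")[150:300,270:420]
cv2.imwrite("pics/sidec.png",cv2.resize(a,None,fx=4,fy=4,interpolation=cv2.INTER_CUBIC))
E
```

```text
(no output)
```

View pics/topc.png

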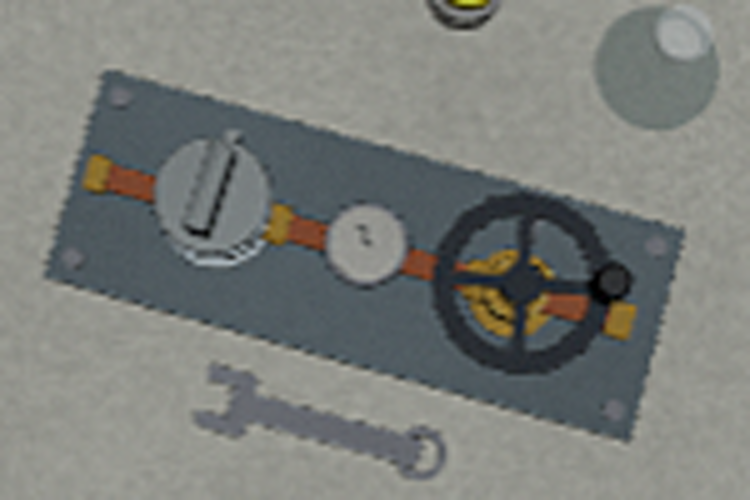

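View pics/sidec.png

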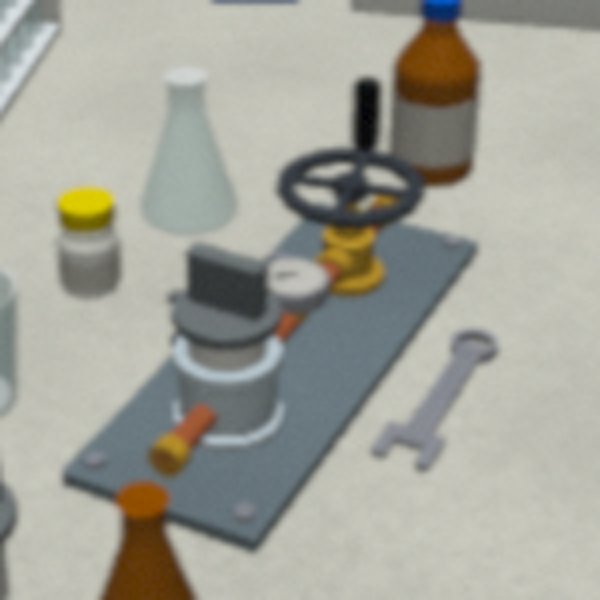

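Corners, wheel and handle read well in the top crop. In the plate frame, the handle sits toward −y of the wheel, about 3/4 turn open. Next I fit the panel pose to the pixels of both cameras.

```bash
cat > h.py <<'E'
import numpy as np,cv2
from scipy.optimize import least_squares
from workcell import camera_model
M={n:camera_model(n) for n in("top","side")}
def proj(n,P):
    m=M[n];T=np.linalg.inv(m["pose"])
    return cv2.projectPoints(np.atleast_2d(P).astype(float),cv2.Rodrigues(T[:3,:3])[0],T[:3,3],m["K"],m["dist_coeffs"])[0][:,0]
def ray(n,uv,z):
    m=M[n];d=cv2.undistortPoints(np.array([[uv]],float),m["K"],m["dist_coeffs"])[0,0]
    d=m["pose"][:3,:3]@np.r_[d,1];o=m["pose"][:3,3]
    return o+d*(z-o[2])/d[2]
def W(p,L):
    c,s=np.cos(p[2]),np.sin(p[2]);L=np.asarray(L,float)
    return np.c_[p[0]+c*L[:,0]-s*L[:,1],p[1]+s*L[:,0]+c*L[:,1],L[:,2]]
E
cat > fit.py <<'E'
from h import *
ct=lambda u,v:((u+.5)/5-.5+265,(v+.5)/5-.5+170)
cs=lambda u,v:((u+.5)/4-.5+270,(v+.5)/4-.5+150)
obs=[("top",(.065,.18,.012),ct(107,70)),("top",(.065,-.18,.012),ct(685,230)),("top",(-.065,-.18,.012),ct(630,440)),("top",(-.065,.18,.012),ct(45,277)),
("top",(0,-.09,.092),ct(521,284)),("top",(0,0,.065),ct(367,244)),("top",(0,.09,.134),ct(214,182)),
("side",(.065,.18,.012),cs(66,478)),("side",(-.065,.18,.012),cs(253,543)),("side",(-.065,-.18,.012),cs(476,242)),("side",(0,-.09,.088),cs(350,187))]
f=lambda p:np.concatenate([proj(n,W(p,[l]))[0]-np.array(uv) for n,l,uv in obs])
r=least_squares(f,[.5,0,-.27],loss="soft_l1");p=r.x
print(p,np.degrees(p[2]));print(f(p).reshape(-1,2).round(1))
print("filter",W(p,[(0,.09,.123)]),"axis",W(p,[(0,-.09,.092)]))
ax=W(p,[(0,-.09,0)])[0]
for z,uv in((.144,ct(613,278)),(.094,ct(607,285))):
    h=ray("top",uv,z);d=h-ax;print("handle",h,np.hypot(*d[:2])*1e3,np.degrees(np.arctan2(d[1],d[0])-p[2])%360)
for nm,uv in dict(reagent=(434,245),flask_a=(397,184),salt=(358,170),beaker=(309,158),flask_b=(248,212),spare=(251,175)).items(): print(nm,ray("top",uv,0)[:2].round(3))
from workcell import bot;o=bot.get_obs();print(o["ee_pos"],o["tcp_rot"])
E
python3 fit.py
```

```text
[ 0.57636372  0.01436947 -0.25726502] -14.740199644189392
[[-0.5 -0.4]
 [ 0.5 -0.2]
 [ 0.4  0.3]
 [-0.4 -0. ]
 [ 0.6 -0.4]
 [ 0.1 -0.1]
 [-1.   0.8]
 [-1.7 -0.9]
 [ 0.7  0.2]
 [ 0.5  0.3]
 [-0.1 -0.1]]
filter [[0.599263   0.10140752 0.123     ]] axis [[ 0.55346443 -0.07266859  0.092     ]]
handle [ 0.55163515 -0.11573108  0.144     ] 43.10133183364302 282.3077546909429
handle [ 0.55223925 -0.11852022  0.094     ] 45.86800316827784 283.2095923055116
reagent [ 0.507 -0.273]
flask_a [ 0.69  -0.163]
salt [ 0.731 -0.045]
beaker [0.766 0.104]
flask_b [0.598 0.284]
spare [0.711 0.279]
[0.21955898 0.50406003 0.23066512] [-1.79932284e+02 -8.08819708e-05  1.56464139e+02]
```

Request:
send_rows --targets "-50 -21 0 -2 0;-100 -43 0 -4 0;-150 -65 0 -6 0;-200 -86 0 -8.8 0;-250 -107 0 -8.8 0;-300 -129 0 -8.8 0;-350 -150 0 -8.8 0;-400 -171 0 -8.8 0;-450 -193 15 -8.8 0;-485 -207 30 -8.8 0;-503 -215 45 -8.8 0;-509 -217.5 50 -8.8 0;-509 -217.5 50 -8.8 0" --newtons 60

```text
time: 1.72
ee_pos: [0.5989, 0.1021, 0.1811]
tcp_rot: [-180.0, -0.0, 165.3]
wrist_force: [0.1, -1.1, 0.2]
opening: 0.0854
grasp_force: 0.0
```

Request:
send_rows --targets "0 0 25 0 0;0 0 50 0 0;0 0 70 0 0;0 0 76 0 0;0 0 76 0 0;0 0 76 0 120;0 0 76 0 200;0 0 76 0 255;0 0 76 0 255;0 0 76 0 255;0 0 76 0 255;0 0 76 0 255;0 0 76 0 255"

```text
time: 3.35
ee_pos: [0.5994, 0.1, 0.1055]
tcp_rot: [-179.8, 0.0, 165.2]
wrist_force: [-0.9, -8.9, 1.7]
opening: 0.0127
grasp_force: 60.5
```

Request:
send_rows --targets "0 -2 4 0 255;0 -2 8 0 255;0 -2 12 0 255;0 -2 16 0 255;0 -2 20 0 255;0 -2 24 0 255;0 -2 26 0 255;0 -2 28 0 255;0 -2 28 0 255"

```text
time: 4.47
ee_pos: [0.5997, 0.0996, 0.0841]
tcp_rot: [179.9, 0.3, 165.3]
wrist_force: [-15.0, -3.0, 48.0]
opening: 0.0127
grasp_force: 67.6
```

```bash
python3 - <<'E'
from workcell import bot,camera
import cv2
a=camera("side")[190:270,280:380]
cv2.imwrite("pics/s1.png",cv2.resize(a,None,fx=7,fy=7,interpolation=cv2.INTER_CUBIC))
o=bot.get_obs();print(o["wrist_force"],o["torque"],o["ee_pos"])
from h import *
p=[.57636,.01437,-.25727]
for z in(.064,.073,.109): print(z,proj("side",W(p,[(0,.09,z)])), ((proj("side",W(p,[(0,.09,z)]))-[280,190]+.5)*7).round())
E
```

```text
[-14.82727986  -1.91355078  47.41211833] [-0.61109146  3.30408255 -0.15736753] [0.59968984 0.09963124 0.08403795]
0.064 [[326.32737581 237.69080913]] [[328. 337.]]
0.073 [[326.29375245 234.60571222]] [[328. 316.]]
0.109 [[326.15601329 221.96199084]] [[327. 227.]]
```

View pics/s1.png

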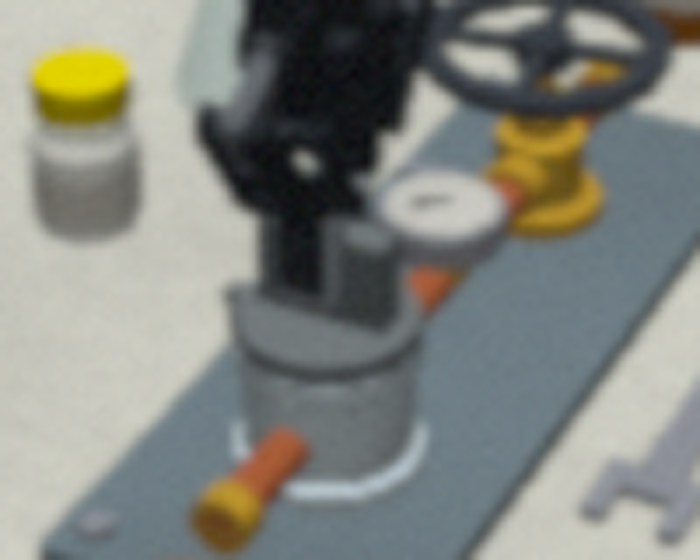

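The cap sits flush on the housing with no gap (cap rim and housing top merge at crop y≈350–375). I'll ease the push and turn it clockwise.

Request:
send_rows --targets "0 0 -4 0 255;0 0 -4 6 255;0 0 -4 12 255;0 0 -4 18 255;0 0 -4 24 255;0 0 -4 30 255;0 0 -4 36 255;0 0 -4 42 255;0 0 -4 48 255;0 0 -4 54 255;0 0 -4 58 255;0 0 -4 60 255;0 0 -4 62 255;0 0 -4 62 255" --newtons 90

```text
time: 6.28
ee_pos: [0.5992, 0.0992, 0.0845]
tcp_rot: [179.9, 0.1, 103.3]
wrist_force: [-6.5, -3.5, 25.6]
opening: 0.0123
grasp_force: 90.9
```

```bash
python3 - <<'E'
from workcell import bot
o=bot.get_obs();print(o["torque"],o["q"])
E
```

```text
[-0.87292099  1.52537082  0.7409151 ] [ 9.43430277e+00  1.22656130e+01  2.02022841e+00  7.96063166e+01
 -7.57727416e-02  8.61475850e+01]
```

Request:
send_rows --targets "0 0 0 2 255;0 0 0 4 255;0 0 0 4 255"

```text
time: 6.65
ee_pos: [0.5992, 0.0992, 0.0845]
tcp_rot: [179.9, 0.1, 99.4]
wrist_force: [-6.7, -4.4, 26.3]
opening: 0.0123
grasp_force: 103.2
```

```bash
python3 - <<'E'
from workcell import bot
o=bot.get_obs();print(o["torque"],o["q"],o["tcp_rot"])
E
```

```text
[-1.06567822  1.47027344  2.15876303] [ 9.44728426 12.26459193  2.02041653 79.60617707 -0.09709907 90.04055478] [1.79850284e+02 9.69927912e-02 9.94064759e+01]
```

Request:
send_rows --targets "0 0 0 -3 255;0 0 0 -3 0;0 0 0 -3 0;0 0 0 -3 0;0 0 0 -3 0;0 0 0 -3 0;0 0 -8 -3 0;0 0 -30 -3 0;0 0 -60 -3 0;0 0 -90 -3 0;0 0 -110 -3 0;0 0 -110 -3 0"

```text
time: 8.15
ee_pos: [0.5997, 0.0998, 0.1934]
tcp_rot: [179.8, 0.0, 102.3]
wrist_force: [-0.0, -0.3, -0.8]
opening: 0.0853
grasp_force: 0.0
```

```bash
python3 - <<'E'
from workcell import bot,camera
import cv2
a=camera("side")[160:270,280:420]
cv2.imwrite("pics/s2.png",cv2.resize(a,None,fx=5,fy=5,interpolation=cv2.INTER_CUBIC))
a=camera("top");cv2.imwrite("pics/t2.png",a)
o=bot.get_obs();print(o["ee_pos"],o["tcp_rot"],o["time"])
E
```

```text
[0.59886563 0.09962058 0.1907739 ] [-1.79980910e+02  9.42936377e-04  1.02261624e+02] 8.25
```

View pics/s2.png

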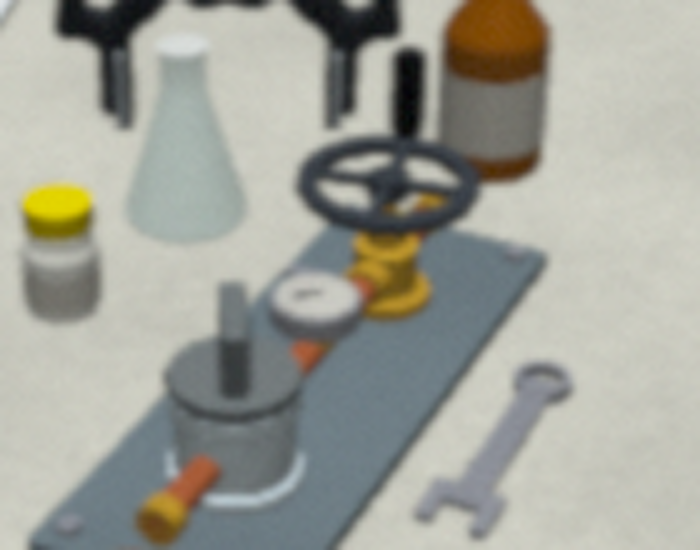

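Filter: cap flush at (233,375) in the crop, bar turned to its stop. Handle stands at (408,90), unchanged. Now to the handle.

Request:
send_rows --targets "-25 -11 0 -9 0;-60 -27 0 -18 0;-95 -43 0 -27 0;-130 -59 0 -36 0;-160 -73 0 -45 0;-185 -84 0 -54 0;-199 -90 10 -63 0;-203.5 -92 20 -63 0;-203.5 -92 25 -63 0;-203.5 -92 25 -63 0" --newtons 40

```text
time: 9.5
ee_pos: [0.5521, -0.1181, 0.1656]
tcp_rot: [180.0, -0.1, 165.2]
wrist_force: [-0.8, -0.4, 0.7]
opening: 0.0852
grasp_force: 0.0
```

Request:
send_rows --targets "0 0 25 0 0;0 0 50 0 0;0 0 60 0 0;0 0 62 0 0;0 0 62 0 100;0 0 62 0 160;0 0 62 0 200;0 0 62 0 255;0 0 62 0 255;0 0 62 0 255;0 0 62 0 255;0 0 62 0 255"

```text
time: 11.0
ee_pos: [0.5523, -0.1197, 0.1049]
tcp_rot: [-179.9, 0.1, 165.2]
wrist_force: [-1.5, -5.6, 2.2]
opening: 0.0191
grasp_force: 39.4
```

```bash
python3 - <<'E'
from workcell import bot
o=bot.get_obs();print(o["ee_pos"],o["wrist_force"],o["torque"])
E
```

```text
[ 0.55228257 -0.11969917  0.10494313] [-1.54036607 -5.64642673  2.24585379] [-0.9101419   0.37062601  0.05123182]
```

```bash
cat > circ.py <<'E'
import sys,numpy as np
# circ.py qs... ; base = current commanded handle pos in panel axes from wheel axis (mm)
def rows(base,qs,r=45):
    for q in qs:
        a=np.radians(q);print(f"{-(r*np.cos(a)-base[0]):.1f} {r*np.sin(a)-base[1]:.1f}",end=" 0 0 255;")
    print()
E
python3 -c "
from circ import *
rows((9.8,-43.1),list(range(275,160,-12)))"
```

```text
5.9 -1.7 0 0 255;15.3 -1.6 0 0 255;24.5 0.6 0 0 255;33.0 4.5 0 0 255;40.5 10.2 0 0 255;46.7 17.3 0 0 255;51.2 25.5 0 0 255;54.0 34.5 0 0 255;54.8 43.9 0 0 255;53.6 53.2 0 0 255;
```

Request:
send_rows --targets "5.9 -1.7 0 0 255;15.3 -1.6 0 0 255;24.5 0.6 0 0 255;33 4.5 0 0 255;40.5 10.2 0 0 255;46.7 17.3 0 0 255;51.2 25.5 0 0 255;54 34.5 0 0 255;54.8 43.9 0 0 255;53.6 53.2 0 0 255;53.6 53.2 0 0 255" --newtons 60

```text
time: 12.38
ee_pos: [0.5154, -0.0535, 0.1049]
tcp_rot: [-180.0, 0.2, 165.3]
wrist_force: [9.2, -1.6, 1.8]
opening: 0.0186
grasp_force: 58.8
```

```bash
python3 - <<'E'
from workcell import bot
import numpy as np
o=bot.get_obs();print(o["ee_pos"],o["wrist_force"],o["tcp_rot"])
a=-.25727;d=o["ee_pos"][:2]-[.5535,-.0745];R=np.array([[np.cos(a),np.sin(a)],[-np.sin(a),np.cos(a)]])
print(R@d*1e3,R@o["wrist_force"][:2])
from circ import *
rows((-43.8,10.1),list(range(155,39,-12)))
E
```

```text
[ 0.51535511 -0.05345332  0.10494992] [ 9.19073722 -1.59328785  1.80870529] [-179.99711336    0.2269762   165.29790091]
[-42.2446197   10.64835938] [9.29365188 0.79765372]
-3.0 8.9 0 0 255;-7.9 17.0 0 0 255;-14.3 23.9 0 0 255;-22.0 29.3 0 0 255;-30.6 32.9 0 0 255;-39.9 34.7 0 0 255;-49.3 34.6 0 0 255;-58.5 32.4 0 0 255;-67.0 28.5 0 0 255;-74.5 22.8 0 0 255;
```

```bash
python3 -c "
from circ import *
rows((-45.4,9.8),list(range(155,39,-12)))"
```

```text
-4.6 9.2 0 0 255;-9.5 17.3 0 0 255;-15.9 24.2 0 0 255;-23.6 29.6 0 0 255;-32.2 33.2 0 0 255;-41.5 35.0 0 0 255;-50.9 34.9 0 0 255;-60.1 32.7 0 0 255;-68.6 28.8 0 0 255;-76.1 23.1 0 0 255;
```

Request:
send_rows --targets "-4.6 9.2 0 0 255;-9.5 17.3 0 0 255;-15.9 24.2 0 0 255;-23.6 29.6 0 0 255;-32.2 33.2 0 0 255;-41.5 35 0 0 255;-50.9 34.9 0 0 255;-60.1 32.7 0 0 255;-68.6 28.8 0 0 255;-76.1 23.1 0 0 255;-76.1 23.1 0 0 255"

```text
time: 13.75
ee_pos: [0.5933, -0.051, 0.1049]
tcp_rot: [-180.0, 0.0, 165.2]
wrist_force: [1.5, -2.6, 6.1]
opening: 0.0188
grasp_force: 59.6
```

```bash
cat > st.py <<'E'
from workcell import bot
import numpy as np
o=bot.get_obs();print(o["ee_pos"],o["wrist_force"],o["tcp_rot"],o["time"],o["opening"])
a=-.25727;R=np.array([[np.cos(a),np.sin(a)],[-np.sin(a),np.cos(a)]]);d=R@(o["ee_pos"][:2]-[.5535,-.0745])*1e3-[1.6,.3]
f=R@o["wrist_force"][:2];u=d/np.hypot(*d)
print("rel",d,"r",np.hypot(*d),"q",np.degrees(np.arctan2(d[1],d[0])),"f",f,"f_r",f@u,"f_t",f@[-u[1],u[0]])
E
python3 st.py; python3 -c "
from circ import *
rows((30.7,32.9),[37,27,17,9,4,0,-4])"
```

```text
[ 0.59333445 -0.05101043  0.10492177] [ 1.52102994 -2.58469115  6.14252907] [-1.79973453e+02  3.92734992e-02  1.65242255e+02] 13.75 0.01881290966749554
rel [30.9467087  32.55201722] r 44.914725920591295 q 46.44818362608403 f [ 2.12862243 -2.11261141] f_r -0.0644756234175609 f_t -2.99833342209239
-5.2 -5.8 0 0 255;-9.4 -12.5 0 0 255;-12.3 -19.7 0 0 255;-13.7 -25.9 0 0 255;-14.2 -29.8 0 0 255;-14.3 -32.9 0 0 255;-14.2 -36.0 0 0 255;
```

Request:
send_rows --targets "-5.2 -5.8 0 0 255;-9.4 -12.5 0 0 255;-12.3 -19.7 0 0 255;-13.7 -25.9 0 0 255;-14.2 -29.8 0 0 255;-14.3 -32.9 0 0 255;-14.2 -36 0 0 255;-14.2 -36 0 0 255"

```text
time: 14.75
ee_pos: [0.5985, -0.0868, 0.1049]
tcp_rot: [179.7, 0.1, 165.4]
wrist_force: [4.8, 11.3, 4.9]
opening: 0.0186
grasp_force: 59.7
```

```bash
python3 st.py
```

```text
[ 0.59851502 -0.08679039  0.10493262] [ 4.76701412 11.28972554  4.92984466] [1.79740488e+02 6.52083488e-02 1.65359355e+02] 14.75 0.018607960816056708
rel [45.06067835 -0.73220506] r 45.06662687419931 q -0.9309351221563371 f [ 1.73755009 12.13108593] f_r 1.5402249559849648 f_t 12.157714972065035
```

Request:
send_rows --targets "0 -1.5 0 0 255;0 -3 0 0 255;0 -3 0 0 255"

```text
time: 15.12
ee_pos: [0.5984, -0.0871, 0.105]
tcp_rot: [179.5, 0.1, 165.5]
wrist_force: [9.1, 23.1, 3.9]
opening: 0.0185
grasp_force: 59.9
```

```bash
python3 st.py;python3 -c "
from circ import *
B=(44.9,-6.1)
rows(B,range(2,220,12))"
```

```text
[ 0.59844559 -0.08711565  0.10499209] [ 9.09435363 23.13768107  3.86470857] [1.79474199e+02 7.27298713e-02 1.65482729e+02] 15.125 0.01854297781797638
rel [45.07629759 -1.06443222] r 45.08886359755039 q -1.3527318046534114 f [ 2.90785927 24.69015812] f_r 2.3241776765074094 f_t 24.751924200280914
-0.1 7.7 0 0 255;1.2 17.0 0 0 255;4.5 25.8 0 0 255;9.4 33.8 0 0 255;16.0 40.6 0 0 255;23.8 45.8 0 0 255;32.5 49.4 0 0 255;41.8 51.0 0 0 255;51.2 50.7 0 0 255;60.3 48.4 0 0 255;68.7 44.3 0 0 255;76.2 38.5 0 0 255;82.2 31.3 0 0 255;86.6 23.0 0 0 255;89.2 13.9 0 0 255;89.9 4.5 0 0 255;88.6 -4.8 0 0 255;85.3 -13.6 0 0 255;80.4 -21.6 0 0 255;
```

Request:
send_rows --targets "-0.1 7.7 0 0 255;1.2 17 0 0 255;4.5 25.8 0 0 255;9.4 33.8 0 0 255;16 40.6 0 0 255;23.8 45.8 0 0 255;32.5 49.4 0 0 255;41.8 51 0 0 255;51.2 50.7 0 0 255;60.3 48.4 0 0 255;68.7 44.3 0 0 255;76.2 38.5 0 0 255;82.2 31.3 0 0 255;86.6 23 0 0 255;89.2 13.9 0 0 255;89.9 4.5 0 0 255;88.6 -4.8 0 0 255;85.3 -13.6 0 0 255;80.4 -21.6 0 0 255" --newtons 70

```text
time: 17.5
ee_pos: [0.5134, -0.0919, 0.1049]
tcp_rot: [179.9, -0.0, 165.3]
wrist_force: [1.1, 5.1, 7.9]
opening: 0.0182
grasp_force: 68.9
```

```bash
python3 st.py;python3 -c "
from circ import *
c=lambda q:(45*np.cos(np.radians(q)),45*np.sin(np.radians(q)))
rows(c(218),range(230,459,12)); rows(c(458),range(470,699,12)); rows(c(698),[704,710,715,718,720,720])"
```

```text
[ 0.5133983  -0.09189367  0.10488058] [1.06902897 5.14697797 7.92027366] [ 1.79925377e+02 -1.35228571e-02  1.65295583e+02] 17.5 0.018218561994225918
rel [-35.95620898 -27.32474739] r 45.160721693517516 q -142.76715736502163 f [-0.27575873  5.24958687] f_r -2.956737439307256 f_t -4.346482355502878
-6.5 -6.8 0 0 255;-14.3 -12.0 0 0 255;-23.1 -15.6 0 0 255;-32.3 -17.2 0 0 255;-41.7 -16.9 0 0 255;-50.9 -14.6 0 0 255;-59.3 -10.5 0 0 255;-66.7 -4.7 0 0 255;-72.8 2.5 0 0 255;-77.2 10.8 0 0 255;-79.8 19.9 0 0 255;-80.4 29.3 0 0 255;-79.1 38.6 0 0 255;-75.9 47.4 0 0 255;-70.9 55.4 0 0 255;-64.4 62.2 0 0 255;-56.6 67.4 0 0 255;-47.9 71.0 0 0 255;-38.6 72.6 0 0 255;-29.2 72.3 0 0 255;
9.1 -2.3 0 0 255;17.6 -6.4 0 0 255;25.0 -12.2 0 0 255;31.0 -19.4 0 0 255;35.5 -27.7 0 0 255;38.1 -36.7 0 0 255;38.7 -46.1 0 0 255;37.4 -55.4 0 0 255;34.2 -64.3 0 0 255;29.2 -72.3 0 0 255;22.7 -79.0 0 0 255;14.9 -84.3 0 0 255;6.1 -87.8 0 0 255;-3.1 -89.5 0 0 255;-12.5 -89.1 0 0 255;-21.7 -86.8 0 0 255;-30.1 -82.7 0 0 255;-37.5 -76.9 0 0 255;-43.6 -69.7 0 0 255;-48.0 -61.4 0 0 255;
-1.5 4.5 0 0 255;-2.6 9.0 0 0 255;-3.1 12.9 0 0 255;-3.2 15.3 0 0 255;-3.3 16.9 0 0 255;-3.3 16.9 0 0 255;
```

Request:
send_rows --targets "-6.5 -6.8 0 0 255;-14.3 -12 0 0 255;-23.1 -15.6 0 0 255;-32.3 -17.2 0 0 255;-41.7 -16.9 0 0 255;-50.9 -14.6 0 0 255;-59.3 -10.5 0 0 255;-66.7 -4.7 0 0 255;-72.8 2.5 0 0 255;-77.2 10.8 0 0 255;-79.8 19.9 0 0 255;-80.4 29.3 0 0 255;-79.1 38.6 0 0 255;-75.9 47.4 0 0 255;-70.9 55.4 0 0 255;-64.4 62.2 0 0 255;-56.6 67.4 0 0 255;-47.9 71 0 0 255;-38.6 72.6 0 0 255;-29.2 72.3 0 0 255"

```text
time: 20.0
ee_pos: [0.5607, -0.0302, 0.1049]
tcp_rot: [-180.0, 0.1, 165.3]
wrist_force: [3.8, -4.7, 5.1]
opening: 0.0182
grasp_force: 68.6
```

Request:
send_rows --targets "9.1 -2.3 0 0 255;17.6 -6.4 0 0 255;25 -12.2 0 0 255;31 -19.4 0 0 255;35.5 -27.7 0 0 255;38.1 -36.7 0 0 255;38.7 -46.1 0 0 255;37.4 -55.4 0 0 255;34.2 -64.3 0 0 255;29.2 -72.3 0 0 255;22.7 -79 0 0 255;14.9 -84.3 0 0 255;6.1 -87.8 0 0 255;-3.1 -89.5 0 0 255;-12.5 -89.1 0 0 255;-21.7 -86.8 0 0 255;-30.1 -82.7 0 0 255;-37.5 -76.9 0 0 255;-43.6 -69.7 0 0 255;-48 -61.4 0 0 255"

```text
time: 22.5
ee_pos: [0.5908, -0.1024, 0.1049]
tcp_rot: [-179.9, 0.0, 165.2]
wrist_force: [-2.8, -4.5, 9.1]
opening: 0.0182
grasp_force: 69.1
```

Request:
send_rows --targets "-1.5 4.5 0 0 255;-2.6 9 0 0 255;-3.1 12.9 0 0 255;-3.2 15.3 0 0 255;-3.3 16.9 0 0 255;-3.3 16.9 0 0 255;-3.3 16.9 0 0 255;-3.3 16.9 0 0 255"

```text
time: 23.5
ee_pos: [0.5986, -0.0867, 0.1049]
tcp_rot: [-179.9, 0.1, 165.2]
wrist_force: [0.9, -3.3, 6.9]
opening: 0.0183
grasp_force: 68.9
```

```bash
python3 st.py; python3 - <<'E'
from workcell import camera
import cv2
a=camera("side")[150:270,280:420]
b=camera("top")[160:280,250:390+60]
a=cv2.resize(a,None,fx=4,fy=4,interpolation=cv2.INTER_CUBIC)
cv2.imwrite("pics/s3.png",a);cv2.imwrite("pics/t3.png",cv2.resize(b,None,fx=4,fy=4,interpolation=cv2.INTER_CUBIC))
E
```

```text
[ 0.59857182 -0.08669125  0.10494933] [ 0.89043103 -3.32163527  6.89655538] [-1.79913115e+02  5.17636756e-02  1.65235944e+02] 23.5 0.018269679790514453
rel [45.09038733 -0.62187447] r 45.09467548364432 q -0.7901578527277829 f [ 1.70628671 -2.98575182] f_r 1.7472992279060162 f_t -2.961937488112929
```

View pics/s3.png

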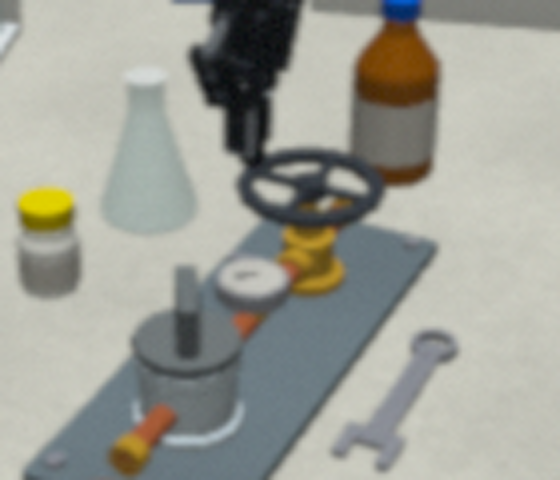

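View pics/t3.png

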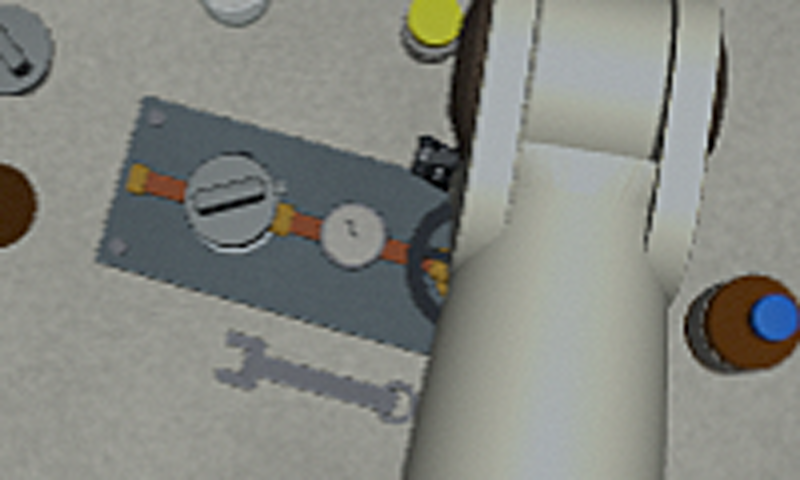

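The filter bar lies turned in its locked position, at crop (232,203). The fingers hold the handle on the +x side of the wheel, and nothing else has moved. One small trim to match the position measured at the stop, then I hand in.

Request:
send_rows --targets "0 0.3 0 0 255;0 0.3 0 0 255;0 0.3 0 0 255;0 0.3 0 0 255"

```text
time: 24.1
ee_pos: [0.5986, -0.0866, 0.105]
tcp_rot: [-179.9, 0.1, 165.2]
wrist_force: [0.8, -5.0, 6.9]
opening: 0.018
grasp_force: 68.9
```

```bash
python3 st.py; python3 -c "
from workcell import ticket
print(ticket.job_done())"
```

```text
[ 0.59860035 -0.08658573  0.10496764] [ 0.7733167  -4.98218402  6.91457261] [-1.79894904e+02  5.34817769e-02  1.65225335e+02] 24.1 0.018022180425616565
rel [45.09112735 -0.51257105] r 45.09404056483173 q -0.6512787501366109 f [ 2.0155391  -4.62144766] f_r 2.0679395588651057 f_t -4.598239042637605
the job is handed in; nothing more can be done
None
```

I handed the job in at 24.1 s: the cartridge is flush and locked at its stop, the valve was closed to its stop and is held two turns open (within about half a degree by my measurement) with the handle still gripped, and nothing else looked moved in the last pictures.

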